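Stamp the foot of the large diya and lay it out on the thali

ROBOT

A 7-joint arm with a two-finger parallel gripper is mounted at the origin on the work surface. World frame = base frame: x ahead of the robot, y to its left, z up, the work surface at z = 0. Lengths are in m, angles in rad, forces in N, time in s.
With the tool pointing down it reaches from about 0.425 to 0.925 m from the base axis. Payload 6.8 kg.
Tool frame: the origin (TCP) lies midway between the tips of the shut fingers; the grasp point (between the pads) lies 19 mm behind it; x points along the fingers, y is the direction in which the jaws open and shut, and the axes are right-handed (so a half turn about x gives the same grasp; the last joint's range is limited). The gripper opens to 85 mm and grips with 20 to 120 N. Pads are 22 mm wide; open, the fingers measure 114 mm over their backs; the gripper's body (76 mm by 85 mm) begins 54 mm behind the grasp point. The pads swing forward as they close: fully open they stand 13 mm farther back than shut.
Start: joints at [1.198, 0.477, 0.022, 1.555, -0.011, 1.109, -0.083], TCP at [0.177, -0.651, 0.231] pointing down, gripper open.
Joint ranges: [-2.96, 2.96], [-0.34, 2.1], [-1.41, 1.46], [0.24, 2.44], [-1.37, 4.51], [0.17, 1.92], [-2.96, 2.96]. Speed limits (rad/s): [2.39, 2.39, 3.14, 3.14, 3.14, 3.14, 3.14].

INTERFACE

Orientations are given as a rotation vector (axis times angle).
In Python, from bench import r gives the robot as it stands.
- The arm moves only by the tool carry_out, never from a script. Its argument "targets" is one flat list of numbers, 7 for each row, row after row: the finger opening in m, from 0 to 0.0854, then the shift along the tool's x, y, z in m, then the turn, a rotation vector about the tool's x, y, z in units of 5 degrees (1.0 is 5 degrees). A call has 1 to 12 rows; each row is the pose to reach, as a shift and turn from the pose measured when the call began, along the tool's axes at that moment; what a row does not reach only later rows make up. A row lasts 1/8 s, in which the tool goes at most 62.5 mm and 10.7 degrees, less where a joint would pass 70% of its speed; a pose out of reach is approached as far as the arm can. A call with a gripper value outside its range is refused whole. The fingers move at their own pace and stop on an object; "squeeze" is the grip in N (left out, the last holds). Time passes only in rows, so rows that repeat a pose let the fingers close. It gives the time, the measured TCP pose, the force and the opening at its end, in the units of the state.
- r.get_obs(): the state, without advancing time (a new reading comes with each control period).
- r.grab_frame(name): name is "scene" or "side" or "wrist"; returns the picture (420x560x3 uint8, blue, green, red); there is no depth.
- r.camera_info(name): a dict with "fx", "fy", "cx", "cy" (pixels), "xyz" and "orientation" of the camera in the world. Camera axes: x right, y up, looking along -z (the intrinsics and any distortion apply to the point x, -y, -z); pixel columns grow to the right and rows downward; lengths in m; the calibration is good to about 2 mm. A picture is of the moment at which its call begins: read the wrist's pose just before it. camera_info takes no time and is no camera call; for the wrist camera it gives the pose at the moment of the call.
- r.hand_in(): hands the job in, once; it reports no verdict.
The state is a dict: "clock": time; "joints": joint angles; "qvel": joint speeds; "tau": joint torques, N m; "tcp_pos": TCP position; "orientation": TCP orientation; "contact_force": force on the tool from outside, world axes, zero at the start; "moment": the same for the moment, N m; "grip_width": finger opening in m.
Only numpy, scipy, OpenCV 4.12 (cv2) and the standard library are available. Lean on these libraries where they do the work, as an engineer would, in place of code of your own. Each camera call takes 0.05 s, during which the arm holds its last target. There are 200 camera calls.

TASK

Pick up the largest of the three clay diyas and press its foot squarely down on the middle of the spring stamp until it sits on the steel collar with the brass plunger pushed in flush, and hold it there steadily for a good two seconds. Then lift it off and set it down gently, upright, on the flat floor of the steel thali, and let go.

Things in the scene. Friction and masses are not known exactly. Their poses are not given: they have to be found in the camera images.
- big_diya: Largest of three clay diyas on the platform (the others, same shape, are 44 mm across, 22 mm high). Round, 60 mm across the rim, 34 mm high, about 80 g; flat foot 48 mm across; side flares to an upright rim band 24 to 34 mm above the foot, where upright fingers grip. A spout 18 mm wide sticks out 10 mm past the rim along its own +x. Origin: centre of the foot's underside; z up.
- stamp_deck (a point): Spring stamp, fixed to the platform: a dark plate 110 mm square, 16 mm thick, with a round steel collar 84 mm across whose flat top, 45 mm above the platform, is the stop. This point is the centre of the collar's top face, on the plunger's axis; z up.
- stamp (a joint): Brass plunger, 18 mm across, in the middle of the collar. Value in m: 0 = up, standing 10 mm proud of the collar; 0.010 = pushed in flush (its own end is 0.0125). Its spring pushes up with 4 N at 0, 8 N at 0.010; when the foot meets the rigid collar the force rises sharply. It springs back up and would push off anything left loose on it.
- thali: Large round steel thali (tray with low rim), loose on the platform, empty: 300 mm across the rim, 22 mm high; flat floor about 274 mm across, its upper face 4 mm above the platform. Origin: centre of its underside; z up.
Things that resemble listed ones, but are neither listed nor needed, are in the scene too. What is shaped like the big_diya but black or green is not meant.

How it is judged:
By the outcome, as a careful person would: the job done as asked, in the order asked, and still so for the second after the job is handed in, with the robot touching nothing.
It also fails if it takes over 48 s, if anything falls off the work surface, if the arm or the gripper's body presses on something with over 40 N, if the wrist force passes 120 N, or if a joint passes its speed limit or range.

## Working session

There is one attempt and no reset: what is moved stays moved. The work goes in short steps, Python scripts to look and compute and a tool call to move; the robot and the scene stay as the last step left them, time stands still between calls to the robot, and variables do not carry over. Pictures are saved under pics/ and viewed, about 8 in all and at most 12, crops included, and the job is handed in when it is done.

Besides the shell and the picture viewer there is one more tool, called after "Request:" as a command line: name --argument value ..., lists and objects as JSON in quotes. carry_out: Moves the arm, as the interface text tells. Its arguments: {"type":"object","properties":{"targets":{"type":"array","items":{"type":"number"}},"squeeze":{"type":"number"}},"required":["targets"]}

```bash
mkdir -p pics; ls; cat > h.py <<'E'
import numpy as np, cv2
from bench import r
from scipy.spatial.transform import Rotation as R
def Rm(o):
    o=np.array(o,float)
    return o if o.shape==(3,3) else (R.from_rotvec(o).as_matrix() if o.size==3 else R.from_quat(o).as_matrix())
def ray(c,u,v):
    d=np.array([(u-c['cx'])/c['fx'],-(v-c['cy'])/c['fy'],-1.])
    return np.array(c['xyz']),Rm(c['orientation'])@d
def onz(c,u,v,z):
    p,d=ray(c,u,v); return p+d*(z-p[2])/d[2]
def proj(c,P):
    q=Rm(c['orientation']).T@(np.array(P)-c['xyz'])
    return c['cx']+c['fx']*q[0]/-q[2], c['cy']+c['fy']*q[1]/q[2]
E
python3 - <<'E'
from h import *
for n in ['scene','side','wrist']:
    print(n,r.camera_info(n)); 
a=r.grab_frame('scene');b=r.grab_frame('side')
cv2.imwrite('pics/scene0.png',a);cv2.imwrite('pics/side0.png',b)
print(r.get_obs())
E
```

```text
pics
scene {'fx': 389.81155484483656, 'fy': 389.81155484483656, 'cx': 279.6076566910351, 'cy': 215.68919922224654, 'xyz': array([ 0.86679301, -0.36095105,  0.89656614]), 'orientation': array([0.54987858, 0.1940777 , 0.6780538 ])}
side {'fx': 392.4161026893463, 'fy': 392.4161026893463, 'cx': 269.46387619871024, 'cy': 210.5330935869803, 'xyz': array([ 0.19609334, -0.51751926,  0.5829602 ]), 'orientation': array([ 0.86116455, -0.23998597, -0.50207853])}
wrist {'fx': 320.48817383841737, 'fy': 320.48817383841737, 'cx': 281.97523556787235, 'cy': 209.65805465787918, 'xyz': array([ 0.24453812, -0.63213983,  0.37352397]), 'orientation': array([-0.23923245,  0.18554065, -1.29597569])}
{'clock': 0.1, 'joints': array([ 1.19788379,  0.47769935,  0.02236437,  1.55633183, -0.01149223,
        1.10929233, -0.08307289]), 'qvel': array([-7.66633277e-05, -1.17587094e-03, -1.59544833e-03, -9.65222947e-04,
        8.87960082e-04, -7.47686435e-04, -1.41089077e-03]), 'tau': array([ 3.94379589e-03, -5.97764003e+01,  1.61336381e+00, -2.81957996e+01,
        1.27676589e-02,  5.01129936e-03,  1.07250486e-05]), 'tcp_pos': array([ 0.1765059 , -0.65097562,  0.23044425]), 'orientation': array([ 2.08032266,  0.27879295, -2.08104055]), 'contact_force': array([ 0.19041213,  0.44880573, -0.04494837]), 'moment': array([-0.0037112 ,  0.01246983,  0.00221774]), 'grip_width': 0.08566637665604433}
```

View pics/scene0.png

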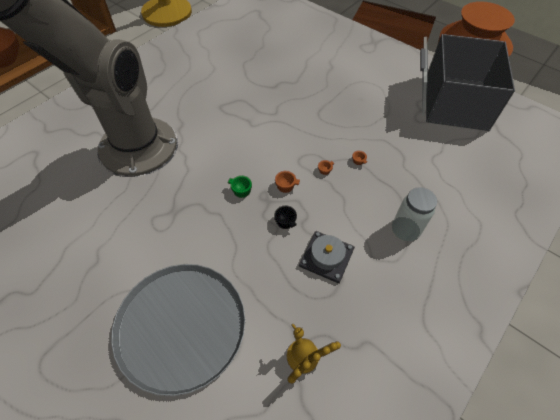

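View pics/side0.png

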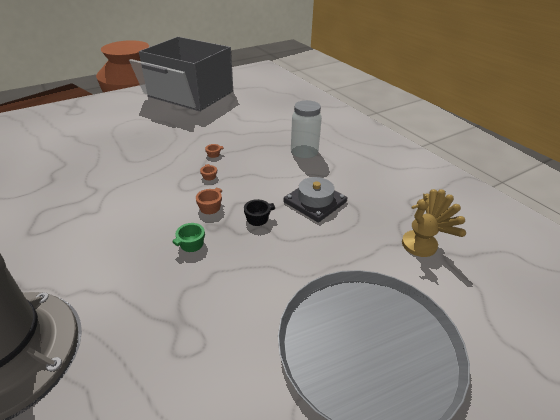

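The scene view shows three orange-clay diyas, at (286,182), (325,167) and (359,158). The one at (286,182) looks largest. The green one (241,187) and the black one (286,217) are decoys. The stamp is at (328,252) and the thali at (179,328). The side view has the clay diyas at (209,201), (209,172) and (214,150).

```bash
python3 - <<'E'
from h import *
S=cv2.imread('pics/scene0.png');D=cv2.imread('pics/side0.png')
cs,cd=r.camera_info('scene'),r.camera_info('side')
def blobs(im,lo,hi,roi,mn=20):
    x0,y0,x1,y1=roi;h=cv2.cvtColor(im,cv2.COLOR_BGR2HSV);m=cv2.inRange(h,lo,hi);k=np.zeros_like(m);k[y0:y1,x0:x1]=m[y0:y1,x0:x1]
    n,l,s,c=cv2.connectedComponentsWithStats(k)
    return [(s[i].tolist(),c[i]) for i in range(1,n) if s[i][4]>mn],l
for im,c,roi in((S,cs,(220,140,400,240)),(D,cd,(170,130,300,260))):
    for s,ce in blobs(im,(3,110,60),(16,255,255),roi)[0]:
        print(s,ce.round(1),onz(c,*ce,0.02).round(4))
    for n,lo,hi in (('brass',(18,120,80),(32,255,255)),):
        for s,ce in blobs(im,lo,hi,(290,170,380,280),5)[0]: print(n,s,ce.round(1),onz(c,*ce,.055).round(4))
def tri(a,b):
    p,d=ray(cs,*a);q,e=ray(cd,*b);t=np.linalg.lstsq(np.c_[d,-e],q-p,rcond=None)[0];A=p+t[0]*d;B=q+t[1]*e
    return ((A+B)/2).round(4),np.linalg.norm(A-B).round(4)
a=cv2.resize(S[140:290,220:400],None,fx=4,fy=4,interpolation=cv2.INTER_CUBIC)
cv2.imwrite('pics/c1.png',a)
b=cv2.resize(D[130:260,160:360],None,fx=4,fy=4,interpolation=cv2.INTER_CUBIC)
cv2.imwrite('pics/c2.png',b)
print(onz(cs,179,328,.01),onz(cs,137,145,.0),'tcp',proj(cs,[.177,-.651,.23]))
E
```

```text
[353, 151, 14, 14, 147] [359.4 156.9] [0.5568 0.3861 0.02  ]
[318, 160, 16, 15, 164] [325.  166.5] [0.5008 0.2904 0.02  ]
[275, 171, 25, 19, 328] [285.8 179.9] [0.4447 0.1786 0.02  ]
brass [326, 245, 6, 7, 37] [328.5 247.9] [0.6743 0.0623 0.055 ]
[206, 144, 17, 14, 168] [213.2 150. ] [0.551  0.3789 0.02  ]
[200, 164, 17, 16, 197] [208.4 171.9] [0.4949 0.2854 0.02  ]
[196, 188, 26, 26, 528] [208.9 200.3] [0.4473 0.1756 0.02  ]
brass [313, 182, 7, 7, 43] [316.1 184.9] [0.6677 0.0593 0.055 ]
[ 0.52426955 -0.3014339   0.01      ] [-2.91058543e-03  3.20882190e-04 -1.11022302e-16] tcp (np.float64(-134.62495331259902), np.float64(315.91463888140197))
```

View pics/c1.png

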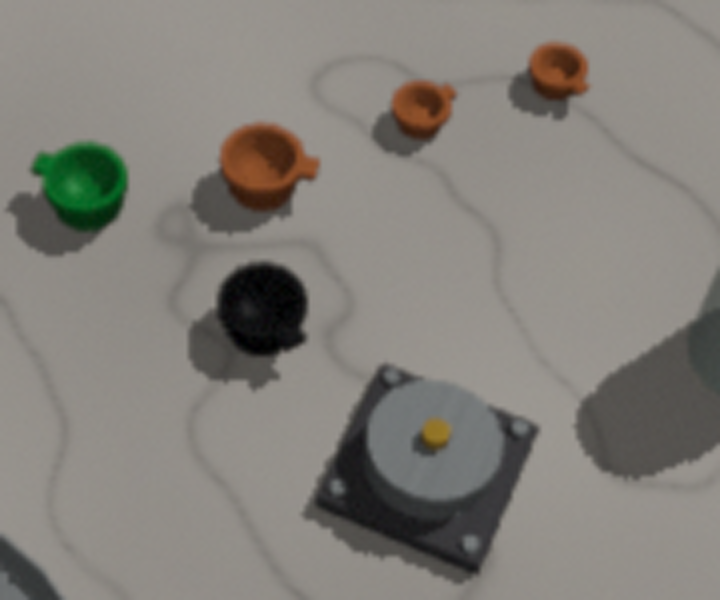

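View pics/c2.png

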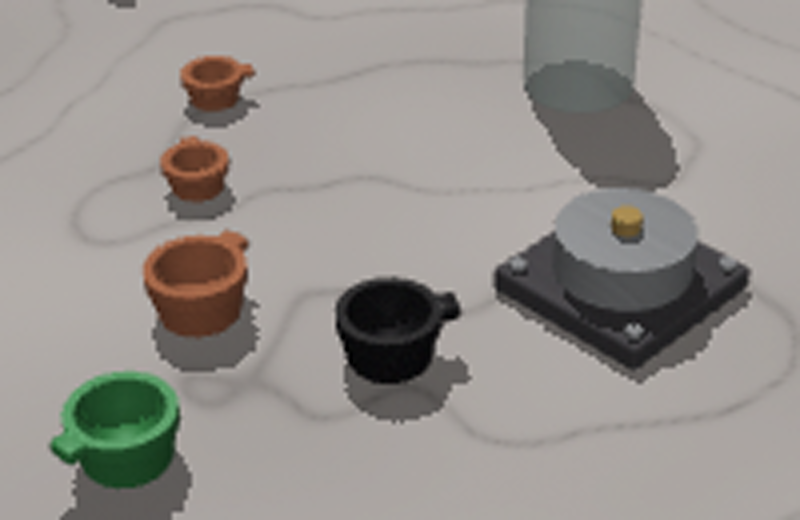

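The largest clay diya is the one at scene (286,182): its rim is about 20 px wide, against about 14 px for the other two clay ones, and its spout points right. Green and black are excluded by colour. Next I triangulate and plan the approach.

```bash
cat >> h.py <<'E'
def tri(cs,cd,a,b):
    p,d=ray(cs,*a);q,e=ray(cd,*b);t=np.linalg.lstsq(np.c_[d,-e],q-p,rcond=None)[0];A=p+t[0]*d;B=q+t[1]*e
    return ((A+B)/2).round(4),np.linalg.norm(A-B).round(4)
def down(yaw):  # tool x down, tool y (jaws) at world angle yaw
    x=np.array([0,0,-1.]);y=np.array([np.cos(yaw),np.sin(yaw),0]);return np.c_[x,y,np.cross(x,y)]
def plan(P,yaw=None,Rt=None):
    o=r.get_obs();R0=Rm(o['orientation'])
    if Rt is None: Rt=R0 if yaw is None else down(yaw)
    s=R0.T@(np.array(P)-o['tcp_pos']);w=R.from_matrix(R0.T@Rt).as_rotvec()/np.radians(5)
    print('shift',s.round(4),'turn5',w.round(3))
def jaw():
    y=Rm(r.get_obs()['orientation'])[:,1];return np.arctan2(y[1],y[0])
E
python3 - <<'E'
from h import *
cs,cd=r.camera_info('scene'),r.camera_info('side')
f=lambda a,b:((a[0]+.5)/4-.5+b[0],(a[1]+.5)/4-.5+b[1])
A=(220,140);B=(160,130)
for n,a,b,z in (('diya',(262,160),(197,270),.034),('spout',(312,168),(237,242),.03),('black',(262,304),(388,305),.034),('green',(85,178),(122,410),.034),('collar',(435,440),(626,234),.045),('plunger',(436,428),(627,214),.055)):
    a=f(a,A);b=f(b,B)
    print(n,tri(cs,cd,a,b),onz(cs,*a,z).round(4),onz(cd,*b,z).round(4))
print(Rm(r.get_obs()['orientation']).round(3),np.degrees(jaw()))
o=r.get_obs();w=r.camera_info('wrist');R0=Rm(o['orientation']);print('cam in tool',R0.T@(w['xyz']-o['tcp_pos']),(R0.T@-Rm(w['orientation'])[:,2]))
plan([.55,-.25,.22]); 
E
```

```text
diya (array([0.4473, 0.1723, 0.0308]), np.float64(0.0013)) [0.4493 0.1697 0.034 ] [0.4457 0.1692 0.034 ]
spout (array([0.4792, 0.1886, 0.0298]), np.float64(0.0015)) [0.4787 0.1892 0.03  ] [0.4791 0.1872 0.03  ]
black (array([0.5239, 0.0796, 0.0352]), np.float64(0.0062)) [0.5254 0.0772 0.034 ] [0.5243 0.085  0.034 ]
green (array([0.3642, 0.0798, 0.0328]), np.float64(0.0016)) [0.3655 0.0784 0.034 ] [0.3636 0.0796 0.034 ]
collar (array([0.6735, 0.0655, 0.04  ]), np.float64(0.0005)) [0.6745 0.0633 0.045 ] [0.6691 0.0598 0.045 ]
plunger (array([0.6725, 0.0651, 0.0549]), np.float64(0.0005)) [0.6724 0.0654 0.055 ] [0.6724 0.0647 0.055 ]
[[-0.001  0.262 -0.965]
 [ 0.002 -0.965 -0.262]
 [-1.    -0.002  0.   ]] -74.82555927204729
cam in tool [-0.14319094 -0.00056019 -0.07057257] [ 9.60591408e-01 -3.34283297e-05  2.77964290e-01]
shift [ 0.0108 -0.2892 -0.4654] turn5 [0. 0. 0.]
```

Request:
carry_out --targets '[0.085,0.01,-0.289,-0.465,-1,0,0,0.085,0.01,-0.289,-0.465,-2.56,0,0,0.085,0.01,-0.289,-0.465,-2.56,0,0,0.085,0.01,-0.289,-0.465,-2.56,0,0,0.085,0.01,-0.289,-0.465,-2.56,0,0,0.085,0.01,-0.289,-0.465,-2.56,0,0,0.085,0.01,-0.289,-0.465,-2.56,0,0,0.085,0.01,-0.289,-0.465,-2.56,0,0,0.085,0.05,-0.722,-0.4764,-2.56,0,0,0.085,0.07,-0.722,-0.4764,-2.56,0,0,0.085,0.09,-0.722,-0.4764,-2.56,0,0,0.085,0.09,-0.722,-0.4764,-2.56,0,0]'

```text
clock: 1.6
tcp_pos: [0.479, -0.0395, 0.1834]
orientation: [1.949, 0.487, -1.949]
contact_force: [1.3, 0.3, 0.4]
grip_width: 0.085
```

```bash
python3 - <<'E'
from h import *
o=r.get_obs();print(o['clock'],o['tcp_pos'],o['joints'].round(2));plan([.447,.171,.14],np.radians(-62))
E
```

```text
1.6 [ 0.47904706 -0.03954102  0.18335156] [ 0.25  0.24 -0.34  2.04  0.1   0.88 -1.23]
shift [ 0.0437 -0.2009 -0.0704] turn5 [-0.007 -0.004  0.017]
```

Request:
carry_out --targets '[0.085,0.02,-0.2,-0.07,0,0,0,0.085,0.03,-0.2,-0.07,0,0,0,0.085,0.044,-0.2,-0.07,0,0,0,0.085,0.044,-0.2,-0.07,0,0,0,0.085,0.044,-0.201,-0.07,0,0,0,0.085,0.044,-0.201,-0.07,0,0,0]'

```text
clock: 2.35
tcp_pos: [0.4466, 0.17, 0.1396]
orientation: [1.949, 0.486, -1.95]
contact_force: [-0.4, -0.5, 0.3]
grip_width: 0.0849
```

```bash
python3 - <<'E'
from h import *
o=r.get_obs();c=r.camera_info('wrist');W=r.grab_frame('wrist')
print(o['tcp_pos'],np.degrees(jaw()))
h=cv2.cvtColor(W,cv2.COLOR_BGR2HSV);m=cv2.inRange(h,(3,110,40),(16,255,255))
n,l,s,ce=cv2.connectedComponentsWithStats(m)
for i in range(1,n):
    if s[i][4]>100: print(s[i],ce[i].round(1),onz(c,*ce[i],.02).round(4))
print('exp rim centre px',proj(c,[.447,.171,.034]))
cv2.imwrite('pics/w1.png',W)
E
```

```text
[0.44663456 0.17002247 0.13957031] -62.13683890709586
[ 137   39   64   65 3044] [169.1  71. ] [0.4981 0.2951 0.02  ]
[ 242  158   74   85 4455] [278.8 203.7] [0.445 0.173 0.02 ]
exp rim centre px (np.float64(281.90293480359577), np.float64(207.1487214202495))
```

View pics/w1.png

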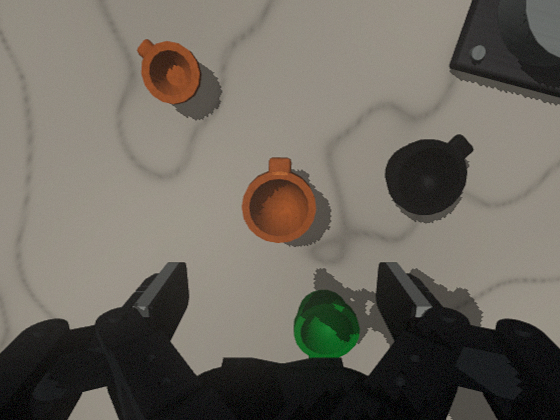

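The wrist view shows the big clay diya at about (279,206) with its spout pointing up, so the jaw axis is square to the spout. The small clay diya is at (170,72), black at (427,180) and green at (327,325). The finger paths are clear.

```bash
python3 - <<'E'
from h import *
c=r.camera_info('wrist');W=cv2.imread('pics/w1.png')
h=cv2.cvtColor(W,cv2.COLOR_BGR2HSV);m=cv2.inRange(h,(3,110,40),(16,255,255))
k=np.zeros_like(m);k[150:250,235:325]=m[150:250,235:325]
k=cv2.morphologyEx(k,cv2.MORPH_CLOSE,np.ones((5,5)));k=cv2.morphologyEx(k,cv2.MORPH_OPEN,cv2.getStructuringElement(cv2.MORPH_ELLIPSE,(35,35)))
cn=max(cv2.findContours(k,0,2)[0],key=cv2.contourArea)[:,0].astype(float)
P=np.array([onz(c,u,v,.034) for u,v in cn])[:,:2]
(x,y),rad=cv2.minEnclosingCircle(P.astype(np.float32));print('circle',x,y,rad)
A=np.c_[2*P,np.ones(len(P))];s=np.linalg.lstsq(A,(P**2).sum(1),rcond=None)[0];print('ls',s[:2],np.sqrt(s[2]+s[0]**2+s[1]**2))
plan([s[0],s[1],.006],np.radians(-62))
E
```

```text
circle 0.4466830790042877 0.17311148345470428 0.031116865575313568
ls [0.44618244 0.17291941] 0.029768609075712844
shift [ 0.1337 -0.0032 -0.0009] turn5 [-0.027 -0.     0.01 ]
```

Request:
carry_out --targets '[0.085,0.04,-0.003,-0.001,0,0,0,0.085,0.08,-0.003,-0.001,0,0,0,0.085,0.11,-0.003,-0.001,0,0,0,0.085,0.133,-0.003,-0.001,0,0,0,0.085,0.133,-0.003,-0.001,0,0,0,0.05,0.133,-0.003,-0.001,0,0,0,0.05,0.133,-0.003,-0.001,0,0,0,0.05,0.133,-0.003,-0.001,0,0,0,0.05,0.133,-0.003,-0.001,0,0,0,0.05,0.133,-0.003,-0.001,0,0,0,0.05,0.133,-0.003,-0.001,0,0,0,0.05,0.133,-0.003,-0.001,0,0,0]' --squeeze 50

```text
clock: 3.9
tcp_pos: [0.4474, 0.1726, 0.0084]
orientation: [1.953, 0.483, -1.948]
contact_force: [-1.5, -1.4, 8.0]
grip_width: 0.0582
```

```bash
python3 - <<'E'
from h import *
c=r.camera_info('side');W=r.grab_frame('side')
o=r.get_obs();print(o['clock'],o['tcp_pos'],o['grip_width'],o['contact_force'])
cv2.imwrite('pics/s1.png',cv2.resize(W[140:260,130:290],None,fx=4,fy=4,interpolation=cv2.INTER_CUBIC))
E
```

```text
3.95 [0.44742    0.17261969 0.00842233] 0.05810544775350598 [-1.46986651 -1.86884483  7.56796769]
```

View pics/s1.png

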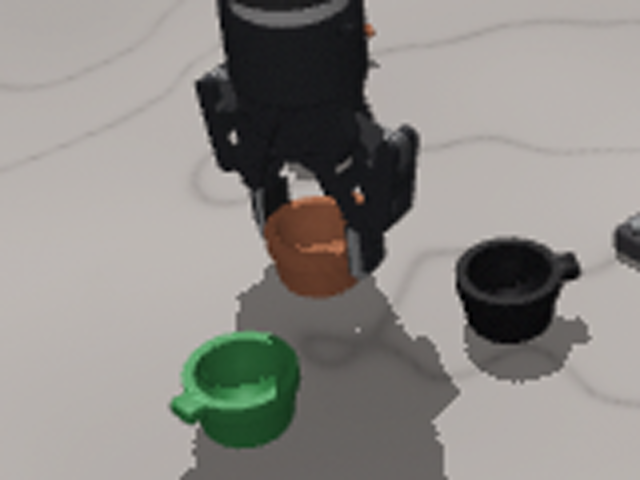

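The side view shows the diya upright between both pads. Grip width is 58 mm and the neighbours are undisturbed. I lift it and stop short of the stamp to measure that with the wrist camera.

Request:
carry_out --targets '[0.05,-0.01,0,0,0,0,0,0.05,-0.04,0,0,0,0,0,0.05,-0.09,0,0,0,0,0,0.05,-0.13,0.04,-0.01,0,0,0,0.05,-0.13,0.09,-0.022,0,0,0,0.05,-0.13,0.14,-0.034,0,0,0,0.05,-0.13,0.18,-0.044,0,0,0,0.05,-0.13,0.2,-0.049,0,0,0,0.05,-0.13,0.2,-0.049,0,0,0,0.05,-0.13,0.2,-0.049,0,0,0]'

```text
clock: 5.2
tcp_pos: [0.5827, 0.0205, 0.1387]
orientation: [1.951, 0.487, -1.948]
contact_force: [0.0, 0.5, -1.2]
grip_width: 0.058
```

```bash
python3 - <<'E'
from h import *
o=r.get_obs();c=r.camera_info('wrist');W=r.grab_frame('wrist')
print(o['clock'],o['tcp_pos'],o['grip_width'],o['contact_force'],np.degrees(jaw()),Rm(o['orientation'])[:,0].round(4))
h=cv2.cvtColor(W,cv2.COLOR_BGR2HSV);m=cv2.inRange(h,(18,120,60),(32,255,255))
n,l,s,ce=cv2.connectedComponentsWithStats(m)
for i in range(1,n):
    if s[i][4]>60: print(s[i],ce[i].round(1),onz(c,*ce[i],.055).round(4))
print('exp',proj(c,[.6724,.065,.055]),'tcp px',proj(c,o['tcp_pos']))
cv2.imwrite('pics/w2.png',W)
E
```

```text
5.2 [0.58269217 0.02052365 0.13872368] 0.05801834978919493 [ 0.04597579  0.51849971 -1.19250398] -62.016983931082706 [ 0.0013  0.0019 -1.    ]
[275  58  26  29 603] [287.3  71.8] [0.6718 0.0646 0.055 ]
[547  80  13  52 474] [554.1 107.9] [ 0.7363 -0.1051  0.055 ]
exp (np.float64(287.2191542183406), np.float64(70.5143818716719)) tcp px (np.float64(283.00818686902875), np.float64(266.94684987575613))
```

View pics/w2.png

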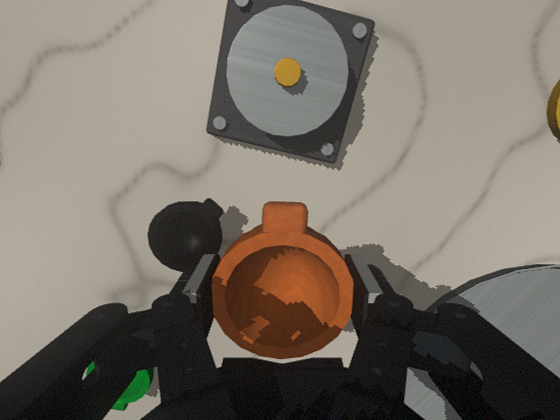

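The plunger is at (287,72). The wrist view gives its axis as (0.672, 0.065), which agrees with the scene and side views. The diya is held at (283,288) with the spout up. Next: the diya's centre relative to the TCP.

```bash
python3 - <<'E'
from h import *
from scipy.optimize import least_squares
o=r.get_obs();c=r.camera_info('wrist');W=cv2.imread('pics/w2.png')
h=cv2.cvtColor(W,cv2.COLOR_BGR2HSV);m=cv2.inRange(h,(3,110,20),(16,255,255))
k=np.zeros_like(m);k[190:375,200:365]=m[190:375,200:365]
k=cv2.morphologyEx(k,cv2.MORPH_CLOSE,np.ones((9,9)))
cn=max(cv2.findContours(k,0,2)[0],key=cv2.contourArea)[:,0].astype(float)
z=o['tcp_pos'][2]-.0084+.034
P=np.array([onz(c,u,v,z) for u,v in cn])[:,:2]
keep=(cn[:,1]>232)|(np.abs(cn[:,0]-285)>32)
f=least_squares(lambda p:np.hypot(*(P[keep]-p[:2]).T)-p[2],[*o['tcp_pos'][:2],.03],loss='soft_l1',f_scale=.0005)
print('diya centre',f.x,'resid',np.median(np.abs(f.fun)),'minus tcp in tool',Rm(o['orientation']).T@np.r_[f.x[:2]-o['tcp_pos'][:2],0], cn.min(0),cn.max(0))
S=np.array([.672,.0648]);D=f.x[:2]-o['tcp_pos'][:2]
plan([*(S-D),.0084+.045+.022],np.radians(-62))
E
```

```text
diya centre [0.5813116  0.021208   0.03131258] resid 0.0012062922751027785 minus tcp in tool [-8.43405047e-07 -1.19550379e-03  9.24170456e-04] [201. 202.] [363. 374.]
shift [ 0.0635  0.0041 -0.1004] turn5 [-0.003 -0.023  0.01 ]
```

Request:
carry_out --targets '[0.05,0,0.002,-0.04,0,0,0,0.05,0,0.004,-0.08,0,0,0,0.05,0.02,0.004,-0.1,0,0,0,0.05,0.045,0.004,-0.1,0,0,0,0.05,0.063,0.004,-0.1,0,0,0,0.05,0.063,0.004,-0.1,0,0,0,0.05,0.063,0.004,-0.1,0,0,0]'

```text
clock: 6.12
tcp_pos: [0.6733, 0.0645, 0.0769]
orientation: [1.952, 0.487, -1.946]
contact_force: [0.9, 0.5, -1.0]
grip_width: 0.0583
```

```bash
python3 - <<'E'
from h import *
o=r.get_obs();c=r.camera_info('side');W=r.grab_frame('side')
print(o['clock'],o['tcp_pos'],o['grip_width'],o['contact_force'],Rm(o['orientation'])[:,0].round(4))
plan([.672+.0012,.0648-.0004,.052],np.radians(-62))
cv2.imwrite('pics/s2.png',cv2.resize(W[110:230,240:400],None,fx=5,fy=5,interpolation=cv2.INTER_CUBIC))
E
```

```text
6.125 [0.67326562 0.06445163 0.07687444] 0.05828050792090012 [ 0.85805052  0.5299654  -1.01422608] [ 0.0025  0.002  -1.    ]
shift [ 0.0252 -0.0002  0.0004] turn5 [-0.002 -0.043  0.003]
```

View pics/s2.png

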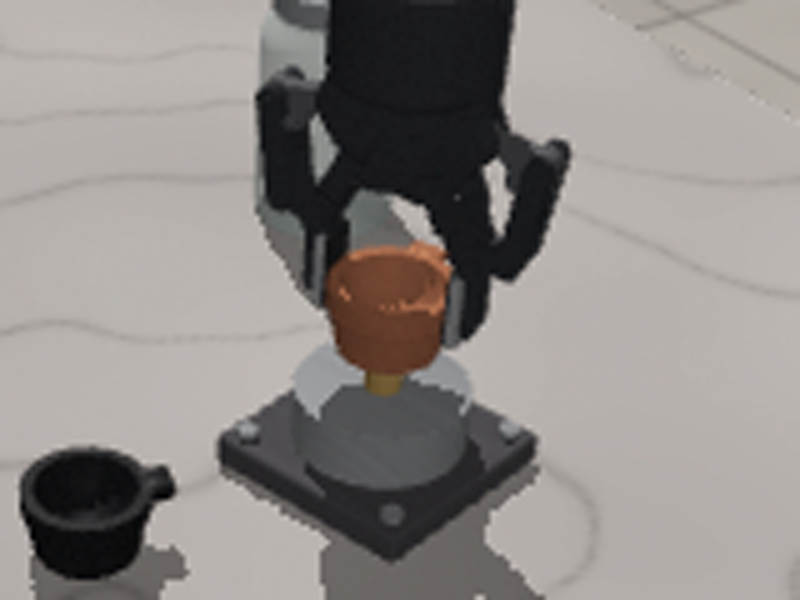

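The side crop shows the diya upright and centred over the plunger (plunger at (383,385)). I press down slowly.

Request:
carry_out --targets '[0.05,0.006,0,0,0,0,0,0.05,0.01,0,0,0,0,0,0.05,0.013,0,0,0,0,0,0.05,0.016,0,0,0,0,0,0.05,0.019,0,0,0,0,0,0.05,0.022,0,0,0,0,0,0.05,0.024,0,0,0,0,0,0.05,0.025,0,0,0,0,0,0.05,0.025,0,0,0,0,0,0.05,0.025,0,0,0,0,0]'

```text
clock: 7.42
tcp_pos: [0.6737, 0.0643, 0.0536]
orientation: [1.953, 0.486, -1.945]
contact_force: [-5.1, -1.5, 12.1]
grip_width: 0.0582
```

Request:
carry_out --targets '[0.05,0.003,0,0,0,0,0,0.05,0.004,0,0,0,0,0,0.05,0.004,0,0,0,0,0,0.05,0.004,0,0,0,0,0]'

```text
clock: 7.92
tcp_pos: [0.6737, 0.0643, 0.0534]
orientation: [1.952, 0.485, -1.945]
contact_force: [-12.9, -2.7, 29.5]
grip_width: 0.0581
```

```bash
python3 - <<'E'
from h import *
o=r.get_obs();W=r.grab_frame('side')
print(o['clock'],o['tcp_pos'],o['grip_width'],o['contact_force'],o['moment'],Rm(o['orientation'])[:,0].round(4))
cv2.imwrite('pics/s3.png',cv2.resize(W[130:230,250:390],None,fx=5,fy=5,interpolation=cv2.INTER_CUBIC))
E
```

```text
7.925 [0.67369594 0.06432257 0.05335616] 0.058067986461175225 [-12.94821814  -2.65010551  29.52717747] [-0.48183065  2.75206001  0.07977685] [ 3.8e-03  6.0e-04 -1.0e+00]
```

View pics/s3.png

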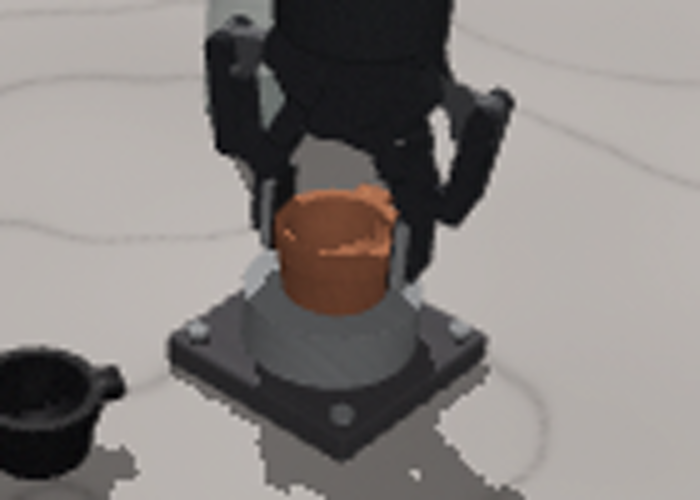

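It is seated: the foot is on the collar with no plunger visible. TCP z stopped at 53.4 mm while the force rose to about 30 N. Now I hold it with a slightly gentler steady press, about 22 N, for 3 s.

Request:
carry_out --targets '[0.05,0.003,0,0,0,0,0,0.05,0.003,0,0,0,0,0,0.05,0.003,0,0,0,0,0,0.05,0.003,0,0,0,0,0,0.05,0.003,0,0,0,0,0,0.05,0.003,0,0,0,0,0,0.05,0.003,0,0,0,0,0,0.05,0.003,0,0,0,0,0,0.05,0.003,0,0,0,0,0,0.05,0.003,0,0,0,0,0,0.05,0.003,0,0,0,0,0,0.05,0.003,0,0,0,0,0]'

```text
clock: 9.48
tcp_pos: [0.6737, 0.0643, 0.0534]
orientation: [1.952, 0.484, -1.944]
contact_force: [-10.3, -2.8, 24.1]
grip_width: 0.0582
```

Request:
carry_out --targets '[0.05,0.003,0,0,0,0,0,0.05,0.003,0,0,0,0,0,0.05,0.003,0,0,0,0,0,0.05,0.003,0,0,0,0,0,0.05,0.003,0,0,0,0,0,0.05,0.003,0,0,0,0,0,0.05,0.003,0,0,0,0,0,0.05,0.003,0,0,0,0,0,0.05,0.003,0,0,0,0,0,0.05,0.003,0,0,0,0,0,0.05,0.003,0,0,0,0,0,0.05,0.003,0,0,0,0,0]'

```text
clock: 10.98
tcp_pos: [0.6737, 0.0643, 0.0535]
orientation: [1.952, 0.483, -1.944]
contact_force: [-9.9, -3.2, 23.7]
grip_width: 0.058
```

Request:
carry_out --targets '[0.05,-0.01,0,0,0,0,0,0.05,-0.03,0,0,0,0,0,0.05,-0.06,0,0,0,0,0,0.05,-0.08,0.02,0.024,0,0,0,0.05,-0.08,0.05,0.06,0,0,0,0.05,-0.08,0.085,0.102,0,0,0,0.05,-0.08,0.12,0.144,0,0,0,0.05,-0.08,0.155,0.186,0,0,0,0.05,-0.08,0.19,0.228,0,0,0,0.05,-0.08,0.222,0.266,0,0,0,0.05,-0.08,0.245,0.294,0,0,0,0.05,-0.08,0.252,0.303,0,0,0]'

```text
clock: 12.48
tcp_pos: [0.5223, -0.3032, 0.1334]
orientation: [1.954, 0.478, -1.947]
contact_force: [-0.1, 0.4, -1.0]
grip_width: 0.0578
```

```bash
python3 - <<'E'
from h import *
o=r.get_obs();W=r.grab_frame('scene');c=r.camera_info('scene')
print(o['clock'],o['tcp_pos'],o['grip_width'],o['contact_force'])
plan([.524,-.301,.016],np.radians(-62))
cv2.imwrite('pics/t1.png',W)
E
```

```text
12.475 [ 0.52232086 -0.30319781  0.13344931] 0.05777985282372908 [-0.14993215  0.42920485 -0.95742174]
shift [ 0.1174 -0.0016 -0.0021] turn5 [-0.057 -0.03  -0.043]
```

View pics/t1.png

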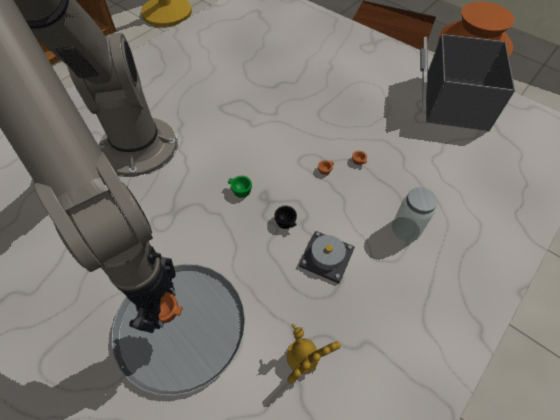

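The diya is held above the thali at (168,306), well inside the rim. The plunger is up again and nothing else has moved. I lower to just above the floor.

Request:
carry_out --targets '[0.05,0.04,-0.002,-0.002,0,0,0,0.05,0.075,-0.002,-0.002,0,0,0,0.05,0.095,-0.002,-0.002,0,0,0,0.05,0.107,-0.002,-0.002,0,0,0,0.05,0.114,-0.002,-0.002,0,0,0,0.05,0.117,-0.002,-0.002,0,0,0,0.05,0.118,-0.002,-0.002,0,0,0,0.05,0.118,-0.002,-0.002,0,0,0]'

```text
clock: 13.52
tcp_pos: [0.524, -0.3008, 0.0159]
orientation: [1.954, 0.477, -1.946]
contact_force: [0.1, 0.3, -0.7]
grip_width: 0.0581
```

Request:
carry_out --targets '[0.05,0.001,0,0,0,0,0,0.05,0.002,0,0,0,0,0,0.05,0.003,0,0,0,0,0,0.05,0.0035,0,0,0,0,0,0.05,0.0035,0,0,0,0,0,0.05,0.0035,0,0,0,0,0]'

```text
clock: 14.28
tcp_pos: [0.5241, -0.3008, 0.0126]
orientation: [1.954, 0.477, -1.946]
contact_force: [-1.5, 0.6, 4.3]
grip_width: 0.0579
```

Contact at 4 N, where expected. Release, pause, then back off upwards.

Request:
carry_out --targets '[0.065,0,0,0,0,0,0,0.08,0,0,0,0,0,0,0.085,0,0,0,0,0,0,0.085,0,0,0,0,0,0,0.085,-0.01,0,0,0,0,0,0.085,-0.03,0,0,0,0,0,0.085,-0.06,0,0,0,0,0,0.085,-0.1,0,0,0,0,0,0.085,-0.14,0,0,0,0,0,0.085,-0.15,0,0,0,0,0,0.085,-0.15,0,0,0,0,0,0.085,-0.15,0,0,0,0,0]'

```text
clock: 15.78
tcp_pos: [0.5225, -0.3002, 0.1615]
orientation: [1.953, 0.479, -1.948]
contact_force: [-0.3, 0.0, -0.6]
grip_width: 0.0849
```

```bash
python3 - <<'E'
from h import *
o=r.get_obs();W=r.grab_frame('side');V=r.grab_frame('wrist')
print(o['clock'],o['tcp_pos'],o['grip_width'],o['contact_force'])
cv2.imwrite('pics/f1.png',np.hstack([cv2.resize(W,(400,300)),cv2.resize(V,(400,300))]))
E
```

```text
15.775 [ 0.52247066 -0.30016009  0.16154976] 0.08490383587495175 [-0.32831337  0.02611536 -0.6128895 ]
```

View pics/f1.png

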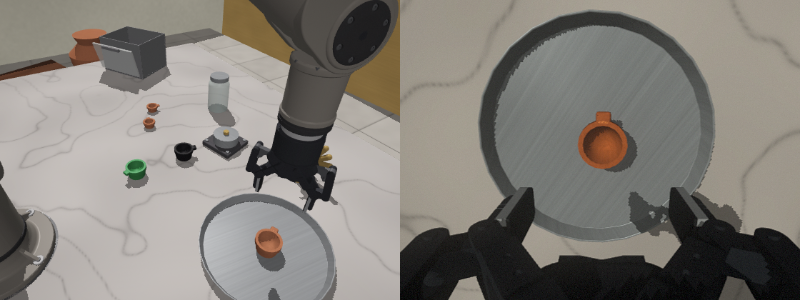

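The diya stands upright on the thali's flat floor near its centre (wrist half (603,145), side half (268,241)). The gripper is open and clear, and the neighbouring objects have not moved.

```bash
python3 -c "
from bench import r
print(r.hand_in())"
```

```text
the job is handed in; nothing more can be done
None
```

I pressed the largest clay diya onto the spring stamp, held it there for 3 s, then set it down upright in the thali and let go. I handed the job in at about 16 s on the robot's clock.

- **Press:** The tool stopped at 53.4 mm, the height expected with the foot on the collar. It moved only 0.2 mm while the vertical force rose from 12 to 30 N. The side view showed the foot on the collar with no plunger visible. I then held at about 24 N, and the position changed by no more than 0.1 mm. There was a sideways force of about 10 N during the hold, with no measurable slip.
- **Placing:** The diya touched the thali floor at about 4 N. The last pictures show it upright near the middle of the floor, the gripper open and clear about 150 mm above it, and the neighbouring diyas and the stamp where they were.
- **Less certain:** The wrist-camera fit of the diya's position in the hand was poor because its mask picked up other pixels. Its 1 to 1.5 mm offset still agreed with the measurement before the grasp, so I used that. The stamp centre agreed to within about 1 mm across the views.

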